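Fit the keyed stub shaft into the gear housing

ROBOT

A 6-joint arm with a two-finger parallel gripper is mounted at the origin on the work surface. World frame = base frame: x ahead of the robot, y to its left, z up, the work surface at z = 0. Lengths are in m, angles in degrees, forces in N, time in s.
With the tool pointing down it reaches from about 0.275 to 0.75 m from the base axis. Payload 10.2 kg.
Tool frame: the origin (TCP) lies on the centre line of the jaws, within the pads' length; the fingertips stand 14 mm ahead of it and the grasp point (between the pads) lies 5 mm behind it; z points along the fingers, y is the line along which they close (so a half turn about z gives the same grasp; the last joint's range is limited). The gripper opens to 85 mm and grips with 20 to 120 N. Pads are 22 mm wide; open, the fingers measure 114 mm over their backs; the gripper's body (76 mm by 85 mm) begins 54 mm behind the grasp point. The pads swing forward as they close: fully open they stand 13 mm farther back than shut.
Start: joints at [-83.503, 17.928, 85.812, -0, 76.261, -12.8], TCP at [0.173, -0.496, 0.245] pointing down, gripper open.
Joint ranges: [-168.41, 168.41], [-55.51, 124.54], [10.69, 146.95], [-70.63, 250.63], [1, 178], [-165.06, 165.06]. Speed limits (degrees/s): [136.94, 136.94, 172.46, 180, 180, 180].

INTERFACE

Orientations are given as [roll, pitch, yaw] about the fixed x, y, z axes, in that order (R = Rz(yaw) Ry(pitch) Rx(roll)).
In Python, from cell import arm, viewer gives the robot as it stands.
- The arm moves only by the tool move_arm, never from a script. Its argument "series" is a list of rows, each a list of 7 numbers: the shift along the tool's x, y, z in m, then the turn, a rotation vector about the tool's x, y, z in degrees, then the finger opening in m, from 0 to 0.0854. A call has 1 to 8 rows; each row is the pose to reach, as a shift and turn from the pose commanded when the call began, along the tool's axes at that moment; what a row does not reach only later rows make up. A row lasts 1/10 s, in which the tool goes at most 50 mm and 8.59 degrees, less where a joint would pass 70% of its speed; a pose out of reach is approached as far as the arm can. A call with a gripper value outside its range is refused whole. The fingers move at their own pace and stop on an object; "grip_force" is the grip in N (left out, the last holds). Time passes only in rows, so rows that repeat a pose let the fingers close. It gives the time, the measured TCP pose, the force, the opening and the grip force at its end, in the units of the state.
- arm.get_state(): the state, without advancing time (a new reading comes with each control period).
- viewer.read_camera(name): name is "scene" or "top" or "wrist"; returns a dict with "frame" (420x560x3 uint8, red, green, blue), "K" (3x3 intrinsics, pixels), "k1" (the pictures are not rectified: a ray, as slopes to the right and down, at radius r is drawn at 1 + k1 r^2 times it, then the intrinsics apply), "pose" (4x4, takes a point from camera to world coordinates). Camera axes: x right, y down, z forward; pixel columns grow to the right and rows downward; lengths in m; the calibration is good to about 2 mm. A picture is of the moment at which its call begins. There is no depth.
- arm.sign_off(): hands the job in; it is judged then, once.
The state is a dict: "t": time; "joint_pos": joint angles; "qvel": joint speeds; "joint_torque": joint torques, N m; "tcp_pos": TCP position; "ee_rot": TCP orientation; "ft_force": force on the tool from outside, world axes, zero at the start; "moment": the same for the moment, N m; "grip_width": opening from 0.0 (shut) to 1.0 (fully open); "finger_force": force on a finger pad.
Only numpy, scipy, OpenCV 4.12 (cv2) and the standard library are available. Lean on these libraries where they do the work, as an engineer would, in place of code of your own. Each camera call takes 0.05 s, during which the arm holds its last target. There are 200 camera calls.

TASK

The aluminium cover plate lies skew in the top of the grey gear housing: first press its raised edge down until the plate sits level and flush. Then take the keyed steel shaft by its flat tang out of the wooden stand, push it through the plate into the hub, turning it until the key slips into the keyway, and push on until the collar is fully home on the plate. A spring in the hub pushes the shaft back out, so finish while still holding the shaft and pushing it home, do not let go, and leave the other things on the bench where they are.

Things in the scene. Friction and masses are not known exactly. Their poses are not given: they have to be found in the camera images.
- housing: Gear housing: grey cast box 136 x 136 x 68 mm, fixed, small bolted ears at its foot (8 mm further out). Origin: centre of its underside, z up. In its open top is a seat for the plate, 104 mm square, 8 mm deep (ledge 60 mm, rim 68 mm above the bench); the hub sits in the ledge's 60 mm square opening, its bore on the housing's vertical centre line.
- clip_spot (a point): Point on the housing over its stiff black clip, 42 mm along the housing's +x from its centre line, at rim height (68 mm above the bench): here the cover plate's raised edge has to be pressed down. Axes as the housing's.
- seat_clip (a joint): How far the stiff clip bar (8 x 60 mm, under the plate's edge on the housing's +x side) has been pushed down: 0 = standing 6 mm above the ledge, 0.006 m = flush with the ledge. It gives way at about 5 N plus damping (8 N s/m) and stays where it is pushed.
- plate: Loose cover plate, bare aluminium, 100 x 100 x 8 mm, 0.2 kg, with a round 44 mm hole in its middle. Origin: centre of its underside, z up. It lies in the seat with 2 mm play each side, its edge on the housing's +x side up to 6 mm too high on the clip. Seated: level, underside on the ledge (60 mm above the bench), top flush with the rim (68 mm).
- hub_mouth (a point): Centre of the hub's upper face, on the bore's axis, 56 mm above the bench (12 mm below the seated plate's top). Bare steel hub, about 47 mm across, 50 mm deep; vertical eight-sided bore 20.5 mm across flats with one keyway 8.5 mm wide reaching 15.5 mm from the axis. x points along the keyway, z up.
- hub (a joint): Angle of the hub in the housing (rad, counterclockwise from above; at 0 the keyway points along the housing's +x). It turns stiffly (friction 0.25 N m) and may be left at any angle.
- plunger (a joint): How far the spring plunger at the bottom of the bore is pushed in (m). 0 = out, its top 32 mm below the hub's mouth; it meets the shaft 6 mm before the shaft is home, pushing up with 8 N, and about 10.4 N at 0.006 m, the home position (travel 10 mm).
- shaft: Keyed stub shaft, bare steel, 106 mm long, 0.4 kg, upright, hanging by its collar in the stand. Origin: centre of its lower end (nose), z up. Barrel 18 mm diameter, 0 to 50 mm up, the lowest 6 mm tapering to 12 mm diameter; collar 56 mm diameter, 50 to 58 mm up; tang above. Home: nose 38 mm below the hub's mouth, shaft x along the keyway, collar's underside on the seated plate.
- shaft_tang (a point): Middle of the shaft's tang, the flat part to grip, on the shaft's axis 84 mm above its nose. The tang is 26 mm along the shaft's x, 16 mm thick along its y, from 58 to 106 mm above the nose. Axes as the shaft's.
- shaft_key (a point): Middle of the key's outer face, on the shaft's +x side 14 mm from the axis and 25 mm above the nose. Key 6 mm wide, from 14 to 36 mm above the nose, so it meets the hub's face when the nose is 14 mm in. Right above it, on the collar's top, a small pip (10 x 8 x 6 mm, 22.5 mm from the axis) shows where the key is. Axes as the shaft's.
- stand: Wooden stand 84 x 84 x 62 mm, fixed, with a 35 mm square hole from top to bottom; origin: centre of its underside. The shaft's collar rests on its top; lift the shaft straight up at least 55 mm to clear it.
- spanner: Open spanner lying on the bench at the right; bystander, leave alone. Origin under its middle.
- bearing: Steel bearing ring 52 mm across, 14 mm high, flat on the bench between housing and stand; bystander. Origin: centre of its underside.
- oil: White oil bottle 52 mm across, 130 mm high, standing beyond; bystander. Origin: centre of its underside.
- offcut: Wooden offcut 110 x 50 x 18 mm lying far left; bystander. Origin: centre of its underside.
- driver: Screwdriver lying at the left; bystander. Origin under its middle.
- bits: Black divided tray 100 x 140 x 50 mm at the right; bystander. Origin: centre of its underside.
- spacer: Steel spacer ring 40 mm across, 20 mm high, far right; bystander. Origin: centre of its underside.
There are look-alikes about, which are no part of the job. Leave any blue or purple look-alike of the shaft alone.

How it is judged:
By the outcome, as a careful person would: the job done as asked, in the order asked, and still so for the second after the job is handed in, while the arm keeps its last pose, push and grip.
It also fails if it takes over 48 s, if anything falls off the work surface, if the arm or the gripper's body presses on something with over 40 N, if the wrist force passes 120 N, or if a joint passes its speed limit or range.

## Working session

There is one attempt and no reset: what is moved stays moved. The work goes in short steps, Python scripts to look and compute and a tool call to move; the robot and the scene stay as the last step left them, time stands still between calls to the robot, and variables do not carry over. Pictures are saved under pics/ and viewed, at most 10 in all, crops included, and the job is handed in when it is done.

Besides the shell and the picture viewer there is one more tool, called by a JSON object that holds its "name" and its "arguments". move_arm: Moves the arm, as the interface text tells. Its arguments: {"type":"object","properties":{"series":{"type":"array","items":{"type":"array","items":{"type":"number"}}},"grip_force":{"type":"number"}},"required":["series"]}

```bash
mkdir -p pics; ls
cat > h.py <<'E'
import numpy as np, cv2
from cell import arm, viewer
from scipy.spatial.transform import Rotation as R
def grab(n,f=None):
    c=viewer.read_camera(n)
    if f: cv2.imwrite('pics/'+f,c['frame'][:,:,::-1])
    return c
def ray(c,u,v):
    K=c['K'];d=np.array([(u-K[0,2])/K[0,0],(v-K[1,2])/K[1,1]]);s=d.copy()
    for _ in range(30): s=d/(1+c['k1']*(s@s))
    T=np.array(c['pose']);return T[:3,3],T[:3,:3]@np.array([s[0],s[1],1])
def onz(c,u,v,z):
    o,d=ray(c,u,v);return o+d*(z-o[2])/d[2]
def proj(c,p):
    T=np.array(c['pose']);q=T[:3,:3].T@(np.array(p)-T[:3,3]);s=q[:2]/q[2];s=s*(1+c['k1']*(s@s));K=c['K']
    return np.array([K[0,0]*s[0]+K[0,2],K[1,1]*s[1]+K[1,2]])
E
python3 - <<'E'
from h import *
a=grab('top','top0.png');b=grab('scene','scene0.png')
for c in(a,b):print(c['K'].round(1).tolist(),c['k1'],np.round(c['pose'],3).tolist())
s=arm.get_state();print(s)
E
```

```text
pics
[[452.8, 0.0, 282.4], [0.0, 452.8, 210.7], [0.0, 0.0, 1.0]] 0.04496866142110569 [[0.112, -0.972, 0.205, 0.349], [-0.994, -0.109, 0.025, -0.032], [-0.002, -0.207, -0.978, 1.189], [0.0, 0.0, 0.0, 1.0]]
[[481.1, 0.0, 276.2], [0.0, 481.1, 210.6], [0.0, 0.0, 1.0]] -0.043974281586137594 [[-0.542, 0.499, -0.675, 1.283], [0.84, 0.322, -0.436, 0.448], [-0.0, -0.804, -0.594, 0.733], [0.0, 0.0, 0.0, 1.0]]
{'t': 0.1, 'joint_pos': array([-8.35019386e+01,  1.79565664e+01,  8.58492831e+01, -1.19795200e-03,
        7.62615026e+01, -1.27992631e+01]), 'qvel': array([ 0.03026764, -0.0892502 , -0.15397917,  0.04257345, -0.07965002,
       -0.06327537]), 'joint_torque': array([ 3.20016436e-03, -4.12895143e+01, -2.60142606e+01, -1.15797206e-04,
        2.96381324e-03, -2.93082064e-05]), 'tcp_pos': array([ 0.17346105, -0.49528833,  0.24479182]), 'ee_rot': array([-1.79934064e+02, -1.37864880e-02,  1.92976017e+01]), 'ft_force': array([-0.4474088 ,  0.52863516,  0.37164505]), 'moment': array([ 0.01580615,  0.00307927, -0.00134759]), 'finger_force': 0.0, 'grip_width': 0.9977532300644169}
```

View pics/top0.png

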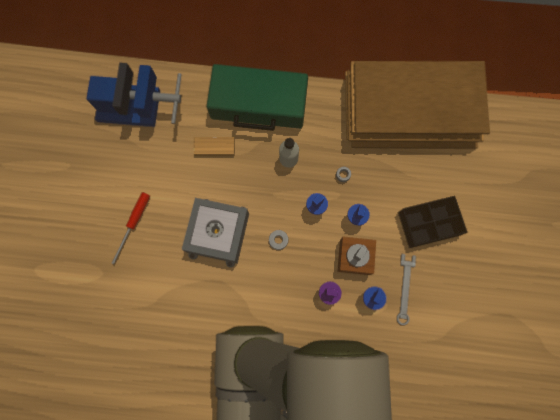

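View pics/scene0.png

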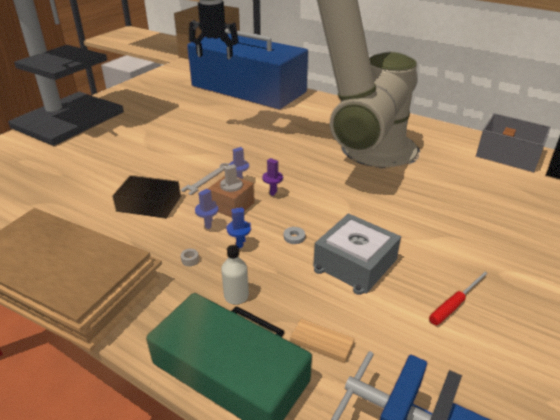

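The top view shows the housing at (215,231), the stand with the shaft at (357,256), and blue and purple look-alikes around the stand. I'll enlarge both areas.

Run:
```python
from h import *
a=grab('top');b=grab('scene')
f=a['frame'];g=b['frame']
cr=[f[190:275,170:260],f[225:290,320:390],g[205:300,300:410],g[150:220,200:270]]
o=[cv2.resize(c,(400,300) if 0 else (int(300*c.shape[1]/c.shape[0]),300),interpolation=cv2.INTER_CUBIC) for c in cr]
w=390
o=[cv2.copyMakeBorder(c,0,0,0,w-c.shape[1],cv2.BORDER_CONSTANT) for c in o]
m=np.vstack([np.hstack(o[:2]),np.hstack(o[2:])])
cv2.imwrite('pics/m1.png',m[:,:,::-1])
for n,(u,v,z) in dict(housing=(216,229,.068),coll=(358,256,.07),key=(0,0,0)).items():print(n,onz(a,u,v,z).round(3))
hs=cv2.cvtColor(f,cv2.COLOR_RGB2HSV)
# plate mask
roi=np.zeros(f.shape[:2],np.uint8);roi[190:275,175:260]=1
pl=((hs[...,1]<60)&(hs[...,2]>130)&(roi>0)).astype(np.uint8)
gr=((hs[...,1]<80)&(hs[...,2]<200)&(roi>0)).astype(np.uint8)
for m in(pl,gr):
    c=max(cv2.findContours(m,0,1)[0],key=cv2.contourArea);r=cv2.minAreaRect(c);bx=cv2.boxPoints(r);print(bx.round(1).tolist())
    P=np.array([onz(a,*p,.068) for p in bx])[:,:2];print(P.round(4).tolist(),P.mean(0).round(4),np.linalg.norm(np.diff(P,axis=0),axis=1).round(4),np.degrees(np.arctan2(*(P[1]-P[0])[::-1])).round(1))
```

```text
housing [0.519 0.157 0.068]
coll [ 0.491 -0.202  0.07 ]
key [1.128 0.881 0.   ]
[[190.39999389648438, 243.60000610351562], [198.60000610351562, 205.0], [237.8000030517578, 213.39999389648438], [229.5, 252.0]]
[[0.4758, 0.2148], [0.5754, 0.2092], [0.5649, 0.1079], [0.4658, 0.1154]] [0.5204 0.1618] [0.0998 0.1018 0.0994] -3.2
[[179.89999389648438, 255.1999969482422], [193.6999969482422, 195.39999389648438], [249.0, 208.10000610351562], [235.1999969482422, 268.0]]
[[0.4443, 0.2361], [0.5988, 0.2255], [0.5814, 0.0816], [0.4282, 0.0962]] [0.5132 0.1598] [0.1548 0.1449 0.1539] -3.9
```

View pics/m1.png

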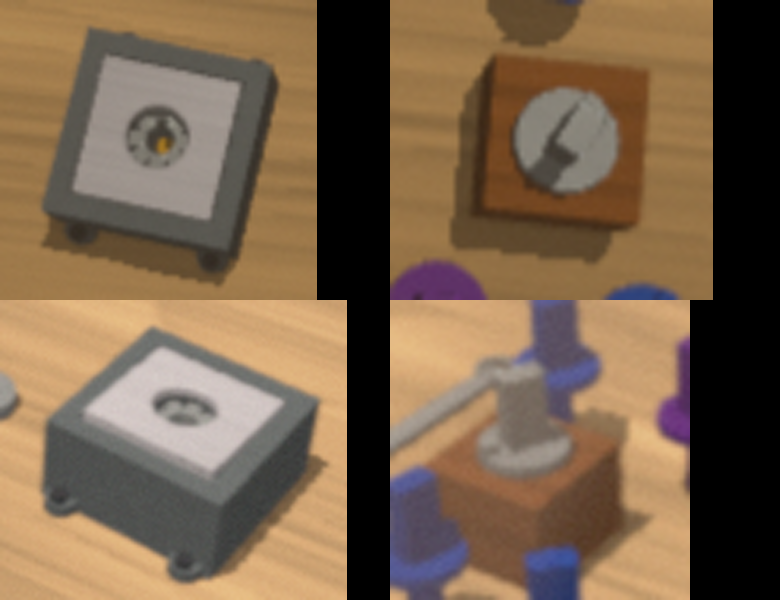

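```bash
cat >> h.py <<'E'
def to(p,yaw,s=None):
    s=s or arm.get_state();M=R.from_euler('xyz',s['ee_rot'],degrees=True);G=R.from_euler('xyz',[180,0,yaw],degrees=True)
    print('shift',(M.inv().apply(np.array(p)-s['tcp_pos'])).round(4),'turn',(M.inv()*G).as_rotvec(degrees=True).round(2),'dist',np.linalg.norm(np.array(p)-s['tcp_pos']).round(3))
def st():
    s=arm.get_state();print('t',round(s['t'],2),s['tcp_pos'].round(4),s['ee_rot'].round(2),'F',s['ft_force'].round(1),'M',s['moment'].round(2),'g',round(s['grip_width'],3),round(s['finger_force'],1),'q',s['joint_pos'].round(0));return s
E
python3 - <<'E'
from h import *
c=grab('wrist');s=arm.get_state()
M=np.eye(4);M[:3,:3]=R.from_euler('xyz',s['ee_rot'],degrees=True).as_matrix();M[:3,3]=s['tcp_pos']
print((np.linalg.inv(M)@c['pose']).round(3),c['K'],c['k1'])
to([.44,-.18,.26],19.3);to([.46,.15,.26],19.3)
E
```

```text
[[ 0.001 -0.956 -0.292  0.075]
 [ 1.     0.001  0.001  0.001]
 [-0.001 -0.292  0.956 -0.129]
 [ 0.     0.     0.     1.   ]] [[363.63942359   0.         273.88650944]
 [  0.         363.63942359 210.19584644]
 [  0.           0.           1.        ]] -0.014227728310495484
shift [ 0.3558 -0.2096 -0.0148] turn [-0.03 -0.01 -0.  ] dist 0.413
shift [ 0.4837 -0.5145 -0.0146] turn [-0.03 -0.01 -0.  ] dist 0.706
```

{"name": "move_arm", "arguments": {"series": [[0.04, -0.025, 0, 0, 0, 0, 0.085], [0.08, -0.05, 0, 0, 0, 0, 0.085], [0.125, -0.07, 0, 0, 0, 0, 0.085], [0.17, -0.095, 0, 0, 0, 0, 0.085], [0.21, -0.12, -0.005, 0, 0, 0, 0.085], [0.26, -0.14, -0.01, 0, 0, 0, 0.085], [0.31, -0.165, -0.015, 0, 0, 0, 0.085], [0.355, -0.19, -0.015, 0, 0, 0, 0.085]]}}

```text
t: 1.05
tcp_pos: [0.4393, -0.2059, 0.2607]
ee_rot: [179.9, -0.0, 19.3]
ft_force: [1.0, -1.2, -0.2]
grip_width: 0.994
finger_force: 0.0
```

Run:
```python
from h import *
s=st();grab('wrist','w1.png');to([.53,.16,.26],19.3)
```

```text
t 1.05 [ 0.4393 -0.2059  0.2607] [ 1.7994e+02 -3.0000e-02  1.9290e+01] F [ 1.  -1.2 -0.2] M [-0.01 -0.02 -0.02] g 0.994 0.0 q [-39.  12.  91.  -0.  77.  32.]
shift [ 0.2033 -0.3104  0.0014] turn [-0.05 -0.17  0.3 ] dist 0.371
```

View pics/w1.png

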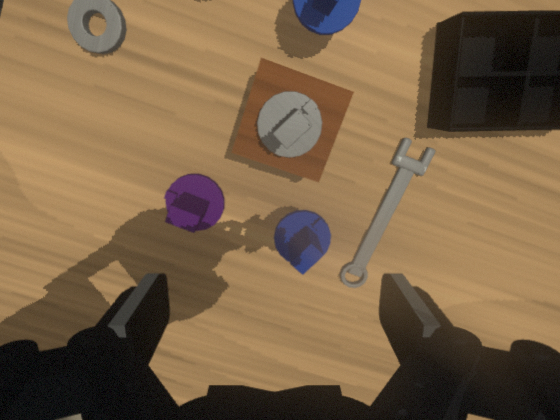

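The shaft sits in the stand at (290,125), with its tang running from lower left to upper right. I'll move on to the housing.

{"name": "move_arm", "arguments": {"series": [[0.025, -0.04, 0, 0, 0, 0, 0.085], [0.05, -0.08, 0, 0, 0, 0, 0.085], [0.08, -0.12, 0, 0, 0, 0, 0.085], [0.105, -0.16, 0, 0, 0, 0, 0.085], [0.13, -0.2, 0, 0, 0, 0, 0.085], [0.155, -0.24, 0, 0, 0, 0, 0.085], [0.18, -0.28, 0, 0, 0, 0, 0.06], [0.205, -0.31, 0, 0, 0, 0, 0.04]]}}

```text
t: 1.9
tcp_pos: [0.5288, 0.1554, 0.2602]
ee_rot: [-180.0, -0.0, 19.4]
ft_force: [0.1, -0.2, 0.3]
grip_width: 0.689
finger_force: 0.0
```

Run:
```python
from h import *
s=st();c=grab('wrist')
cv2.imwrite('pics/w2r.png',c['frame'][:,:,::-1])
import pickle;pickle.dump(c,open('w2.pkl','wb'))
p=proj(c,[.518,.16,.068]);print(p)
x,y=p.astype(int);x0=max(x-130,0);y0=max(y-100,0)
w=c['frame'][y0:y0+200,x0:x0+260];print(x0,y0)
f=cv2.imread('pics/w1.png')[65:175,215:365]
o=cv2.resize(w[:,:,::-1],None,fx=3,fy=3,interpolation=cv2.INTER_CUBIC)
f=cv2.resize(f,None,fx=2,fy=2,interpolation=cv2.INTER_CUBIC)
o[:f.shape[0]//1,:0]=0
cv2.imwrite('pics/w2.png',o[:600,:800])
```

```text
t 1.9 [0.5288 0.1554 0.2602] [-179.99   -0.     19.37] F [ 0.1 -0.2  0.3] M [-0.03 -0.   -0.03] g 0.689 0.0 q [ 4. 21. 80.  0. 80. 75.]
[263.53690214 195.43213886]
133 95
```

View pics/w2.png

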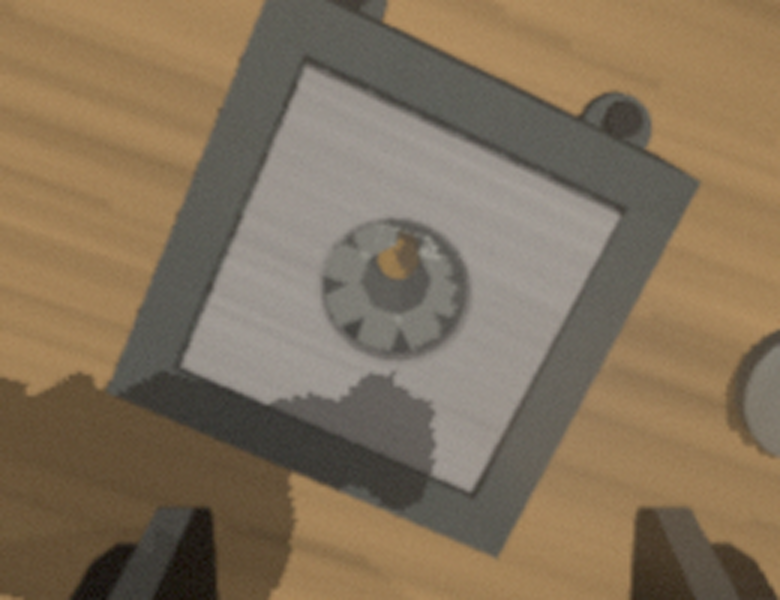

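The wrist view shows the plate with corners at roughly (307,62), (627,208), (475,495) and (180,370) in the crop. The keyway is above the bore centre, near (410,243). Next I'll work out the plate corners and the keyway.

Run:
```python
from h import *
import pickle;c=pickle.load(open('w2.pkl','rb'))
q=lambda u,v:(133+u/3,95+v/3)
def rep(n,cs,z):
    P=np.array([onz(c,*q(*p),z) for p in cs])[:,:2];e=np.roll(P,-1,0)-P
    print(n,P.round(4).tolist(),'ctr',P.mean(0).round(4),'len',np.linalg.norm(e,axis=1).round(4),'ang',np.degrees(np.arctan2(e[:,1],e[:,0])).round(1))
rep('plate',[(307,62),(627,208),(475,495),(180,370)],.068)
rep('house',[(265,-5),(700,182),(497,557),(107,393)],.068)
for z,n,p in((.056,'bore',(397,283)),(.056,'key',(411,243)),(.066,'hole',(396,287))):print(n,onz(c,*q(*p),z).round(4))
# scene edge check: project plate corners at seated height & raised to scene
```

```text
plate [[0.5766, 0.2056], [0.5682, 0.1035], [0.4662, 0.1139], [0.4754, 0.2147]] ctr [0.5216 0.1594] len [0.1025 0.1025 0.1012 0.1016] ang [-94.7 174.2  84.7  -5.1]
house [[0.5901, 0.2223], [0.5825, 0.0862], [0.4478, 0.0995], [0.4606, 0.2342]] ctr [0.5202 0.1605] len [0.1363 0.1354 0.1353 0.1301] ang [-93.2 174.4  84.6  -5.2]
bore [0.5211 0.1596 0.056 ]
key [0.5346 0.1597 0.056 ]
hole [0.5222 0.1601 0.066 ]
```

Run:
```python
from h import *
import pickle;cw=pickle.load(open('w2.pkl','rb'));cs=grab('scene');cs['frame']=cv2.imread('pics/scene0.png')[:,:,::-1].copy()
ct=grab('top');ct['frame']=cv2.imread('pics/top0.png')[:,:,::-1].copy()
def corners(c,thr):
    g=cv2.cvtColor(c['frame'],cv2.COLOR_RGB2HSV);p=proj(c,[.52,.16,.068]);x,y=p.astype(int)
    m=((g[...,1]<50)&(g[...,2]>thr)).astype(np.uint8);k=np.zeros_like(m);k[max(y-80,0):y+80,max(x-80,0):x+80]=1;m*=k
    m=cv2.morphologyEx(m,cv2.MORPH_OPEN,np.ones((3,3)))
    t=max(cv2.findContours(m,0,1)[0],key=cv2.contourArea)[:,0].astype(float)
    h=cv2.convexHull(t.astype(np.float32))[:,0]
    best=None
    a=cv2.approxPolyN(h.astype(np.float32),4)[0] if hasattr(cv2,'approxPolyN') else cv2.boxPoints(cv2.minAreaRect(h))
    a=a.reshape(-1,2).astype(float);L=[]
    for i in range(4):
        A,B=a[i],a[(i+1)%4];d=(B-A)/np.linalg.norm(B-A);n=np.array([-d[1],d[0]]);r=t-A
        s=t[(abs(r@n)<3)&(r@d>8)&(r@d<np.linalg.norm(B-A)-8)]
        vx,vy,x0,y0=cv2.fitLine(s.astype(np.float32),cv2.DIST_HUBER,0,.01,.01).ravel();L.append(np.cross([x0,y0,1],[x0+vx,y0+vy,1]))
    o=[]
    for i in range(4):
        q=np.cross(L[i-1],L[i]);o.append(q[:2]/q[2])
    return np.array(o)
ex={'+x+y':(.576,.205),'+x-y':(.568,.104),'-x-y':(.466,.114),'-x+y':(.475,.215)}
C=[(cw,corners(cw,75)),(cs,corners(cs,130)),(ct,corners(ct,120))]
for n,e in ex.items():
    for T in ((0,1),(1,2)):
        A=np.zeros((3,3));b=np.zeros(3)
        for i in T:
            c,K=C[i];p=proj(c,[*e,.068]);u=K[np.argmin(((K-p)**2).sum(1))];o,d=ray(c,*u);d/=np.linalg.norm(d);M=np.eye(3)-np.outer(d,d);A+=M;b+=M@o
        print(n,T,np.linalg.solve(A,b).round(4),u.round(1),p.round(1))
```

```text
+x+y (0, 1) [0.5768 0.2156 0.0731] [365.4 261.6] [364.3 261.2]
+x+y (1, 2) [0.5743 0.2064 0.0661] [200.  205.6] [200.3 204.9]
+x-y (0, 1) [0.6158 0.1134 0.1177] [323.2 240.6] [322.5 241.7]
+x-y (1, 2) [0.5649 0.1066 0.07  ] [237.3 213.6] [239.5 212.3]
-x-y (0, 1) [0.4317 0.1004 0.0419] [350.4 218.9] [347.8 218.9]
-x-y (1, 2) [0.4654 0.1184 0.0695] [228.9 251.7] [230.1 251.9]
-x+y (0, 1) [0.4839 0.2269 0.0799] [390.4 236.6] [387.9 236.3]
-x+y (1, 2) [0.4759 0.2172 0.0687] [190.8 243. ] [190.3 243.9]
```

{"name": "move_arm", "arguments": {"series": [[-0.025, 0, 0.04, 0, 0, 0, 0], [-0.05, 0, 0.08, 0, 0, 0, 0], [-0.05, 0, 0.09, 0, 0, 0, 0], [-0.05, 0, 0.09, 0, 0, 0, 0]]}}

```text
t: 2.45
tcp_pos: [0.4814, 0.1354, 0.1695]
ee_rot: [-180.0, 0.1, 19.2]
ft_force: [1.0, 0.4, 0.7]
grip_width: -0.003
finger_force: 0.0
```

Run:
```python
from h import *
s=st();c=grab('wrist')
import pickle;pickle.dump(c,open('w3.pkl','wb'))
x,y=proj(c,[.518,.16,.068]).astype(int);print(x,y)
x0=max(x-160,0);y0=max(y-120,0);print(x0,y0)
w=c['frame'][y0:y0+240,x0:x0+320,::-1]
cv2.imwrite('pics/w3.png',cv2.resize(cv2.convertScaleAbs(w,alpha=1.3),None,fx=2.5,fy=2.5,interpolation=cv2.INTER_CUBIC))
```

```text
t 2.45 [0.4814 0.1354 0.1695] [-1.7997e+02  1.1000e-01  1.9210e+01] F [1.  0.4 0.7] M [-0.02 -0.05 -0.01] g -0.003 0.0 q [ 2. 19. 96. -0. 65. 73.]
253 152
93 32
```

View pics/w3.png

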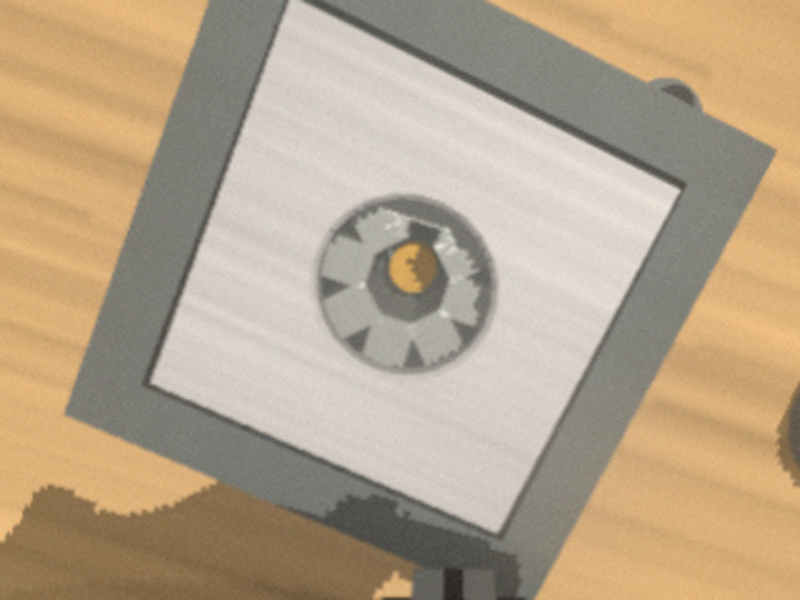

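Run:
```python
from h import *
import pickle;c=pickle.load(open('w3.pkl','rb'))
q=lambda u,v:(93+u/2.5,32+v/2.5)
def rep(n,cs,z):
    P=np.array([onz(c,*q(*p),z) for p in cs])[:,:2];e=np.roll(P,-1,0)-P
    print(n,P.round(4).tolist(),'ctr',P.mean(0).round(4),'len',np.linalg.norm(e,axis=1).round(4),'ang',np.degrees(np.arctan2(e[:,1],e[:,0])).round(1))
g=cv2.cvtColor(c['frame'],cv2.COLOR_RGB2GRAY).astype(float)
# plate mask lines: fit straight edges by sampling gradient along normals
cs=np.array([(288,0),(685,185),(500,535),(148,383)],float)
L=[]
for i in range(4):
    A=np.array(q(*cs[i]));B=np.array(q(*cs[(i+1)%4]));d=(B-A)/np.linalg.norm(B-A);n=np.array([d[1],-d[0]]) # outward
    pts=[]
    for f in np.linspace(.12,.88,40):
        p=A+f*(B-A);t=np.arange(-5,5,.25);xy=p+t[:,None]*n
        v=cv2.remap(g.astype(np.float32),xy[:,0].astype(np.float32).reshape(1,-1),xy[:,1].astype(np.float32).reshape(1,-1),1).ravel()
        k=np.argmin(np.gradient(cv2.GaussianBlur(v.reshape(1,-1),(5,1),0).ravel()));pts.append(xy[k])
    vx,vy,x0,y0=cv2.fitLine(np.array(pts,np.float32),cv2.DIST_HUBER,0,.01,.01).ravel();L.append(np.cross([x0,y0,1],[x0+vx,y0+vy,1]))
P=[]
for i in range(4):
    h=np.cross(L[i-1],L[i]);P.append(h[:2]/h[2])
P=np.array(P);print(((P-[93,32])*2.5).round(1).tolist())
rep('fit',(P-[93,32])*2.5,.068)
rep('hole',[(407-89,285),(407,195),(496,285),(407,374)],.068)
for z,n,p in((.056,'bore',(407,282)),(.056,'key',(424,228))):print(n,onz(c,*q(*p),z).round(4))
```

```text
[[289.3, -6.4], [679.7, 188.5], [496.6, 533.0], [148.3, 382.3]]
fit [[0.5768, 0.2069], [0.5666, 0.1048], [0.4668, 0.1159], [0.4766, 0.2157]] ctr [0.5217 0.1609] len [0.1026 0.1004 0.1002 0.1006] ang [-95.7 173.7  84.4  -5. ]
hole [[0.5151, 0.1813], [0.5431, 0.1671], [0.5298, 0.1391], [0.5008, 0.153]] ctr [0.5222 0.1602] len [0.0315 0.031  0.0322 0.0317] ang [ -26.8 -115.5  154.5   63.2]
bore [0.5216 0.1605 0.056 ]
key [0.5362 0.1608 0.056 ]
```

The fitted plate edges settle it: the world +x edge is raised, since it reads 102.6 mm against about 100.3 mm for the others. The housing yaw is about −5° and its centre is at (0.5217, 0.1605). I'll press the clip spot now.

{"name": "move_arm", "arguments": {"series": [[0.045, 0.004, 0.02, 0, 0, 0, 0], [0.0845, 0.007, 0.05, 0, 0, 0, 0], [0.0845, 0.007, 0.072, 0, 0, 0, 0], [0.0845, 0.007, 0.076, 0, 0, 0, 0], [0.0845, 0.007, 0.079, 0, 0, 0, 0], [0.0845, 0.007, 0.082, 0, 0, 0, 0], [0.0845, 0.007, 0.085, 0, 0, 0, 0], [0.0845, 0.007, 0.087, 0, 0, 0, 0]]}}

```text
t: 3.3
tcp_pos: [0.5647, 0.1576, 0.0846]
ee_rot: [179.9, -0.2, 19.3]
ft_force: [2.0, -1.2, 3.8]
grip_width: 0.004
finger_force: 1.9
```

Run:
```python
from h import *
st()
import pickle;c=pickle.load(open('w3.pkl','rb'))
g=cv2.cvtColor(c['frame'],cv2.COLOR_RGB2GRAY).astype(np.float32)
b=np.array([.5217,.1607])
for r in(11.5,12.5,13.5,14.5):
    a=np.radians(np.arange(-180,180,3));P=np.array([proj(c,[b[0]+r/1e3*np.cos(t),b[1]+r/1e3*np.sin(t),.056]) for t in a],np.float32)
    v=cv2.remap(g,P[:,:1].T.copy(),P[:,1:].T.copy(),1).ravel();k=abs(a)<1.05
    print(r,v[k].astype(int).tolist())
```

```text
t 3.3 [0.5647 0.1576 0.0846] [179.94  -0.19  19.29] F [ 2.  -1.2  3.8] M [-0.06 -0.38  0.01] g 0.004 1.9 q [ 4. 35. 86. -0. 59. 75.]
11.5 [132, 130, 132, 133, 132, 133, 132, 135, 135, 132, 131, 139, 142, 142, 113, 88, 74, 72, 73, 74, 72, 72, 73, 73, 72, 79, 95, 109, 119, 125, 127, 130, 129, 131, 133, 130, 131, 132, 132, 131, 130]
12.5 [136, 136, 134, 136, 138, 136, 136, 138, 143, 143, 139, 150, 166, 162, 134, 97, 77, 71, 69, 71, 71, 70, 70, 72, 72, 86, 109, 129, 139, 143, 140, 138, 137, 136, 134, 135, 135, 134, 134, 136, 134]
13.5 [138, 136, 134, 134, 135, 134, 135, 143, 152, 148, 141, 156, 158, 146, 121, 89, 75, 70, 70, 69, 70, 70, 70, 70, 73, 81, 103, 127, 140, 142, 141, 137, 137, 135, 135, 136, 136, 135, 134, 134, 134]
14.5 [135, 134, 133, 133, 134, 135, 136, 143, 155, 157, 140, 151, 143, 136, 125, 105, 76, 73, 73, 71, 70, 70, 69, 71, 71, 78, 108, 134, 143, 146, 143, 138, 140, 144, 137, 134, 133, 133, 133, 135, 134]
```

{"name": "move_arm", "arguments": {"series": [[0, 0, 0.001, 0, 0, 0, 0], [0, 0, 0.002, 0, 0, 0, 0], [0, 0, 0.002, 0, 0, 0, 0]]}}

```text
t: 3.6
tcp_pos: [0.5646, 0.1576, 0.082]
ee_rot: [180.0, -0.1, 19.3]
ft_force: [2.6, -1.0, 7.5]
grip_width: -0.0
finger_force: 3.4
```

Run:
```python
from h import *
st()
```

```text
t 3.6 [0.5646 0.1576 0.082 ] [ 1.7996e+02 -1.3000e-01  1.9290e+01] F [ 2.6 -1.   7.5] M [-0.09 -0.42  0.07] g -0.0 3.4 q [ 4. 35. 86. -0. 59. 75.]
```

Two more millimetres of command, to find the stop.

{"name": "move_arm", "arguments": {"series": [[0, 0, 0.001, 0, 0, 0, 0], [0, 0, 0.002, 0, 0, 0, 0], [0, 0, 0.003, 0, 0, 0, 0], [0, 0, 0.003, 0, 0, 0, 0]]}}

```text
t: 4.0
tcp_pos: [0.5647, 0.1576, 0.0819]
ee_rot: [179.9, -0.2, 19.3]
ft_force: [-8.8, -3.0, 31.6]
grip_width: 0.001
finger_force: 15.7
```

It hit a hard stop at a tip height of 67.9 mm, so the edge is flush. I'll retract and verify.

{"name": "move_arm", "arguments": {"series": [[0, 0, -0.02, 0, 0, 0, 0], [-0.04, -0.003, -0.055, 0, 0, 0, 0], [-0.0845, -0.007, -0.085, 0, 0, 0, 0.03], [-0.0845, -0.007, -0.093, 0, 0, 0, 0.03], [-0.0845, -0.007, -0.093, 0, 0, 0, 0.03]]}}

```text
t: 4.5
tcp_pos: [0.4818, 0.1363, 0.1726]
ee_rot: [180.0, -0.1, 19.3]
ft_force: [0.7, 0.8, -0.9]
grip_width: 0.352
finger_force: 0.0
```

```bash
cat > edge.py <<'E'
from h import *
def quad(c,corn,z,w=.006,sign=-1,pol=1):
    g=cv2.cvtColor(c['frame'],cv2.COLOR_RGB2GRAY).astype(np.float32);W=[]
    corn=np.array(corn)
    for i in range(4):
        A,B=corn[i],corn[(i+1)%4];d=(B-A)/np.linalg.norm(B-A);n=np.array([d[1],-d[0]]);n*=np.sign(n@(A+B-2*corn.mean(0)));pts=[]
        for f in np.linspace(.15,.85,40):
            t=np.linspace(-w,w,60);X=(A+f*(B-A))+t[:,None]*n
            P=np.array([proj(c,[*x,z]) for x in X],np.float32)
            if P.min()<1 or P[:,0].max()>558 or P[:,1].max()>418: continue
            v=cv2.GaussianBlur(cv2.remap(g,P[:,:1].T.copy(),P[:,1:].T.copy(),1),(9,1),0).ravel()
            pts.append(X[np.argmax(sign*np.gradient(v))])
        vx,vy,x0,y0=cv2.fitLine(np.array(pts,np.float32),cv2.DIST_HUBER,0,1e-4,1e-4).ravel();W.append(np.cross([x0,y0,1],[x0+vx,y0+vy,1]))
    P=[]
    for i in range(4):
        h=np.cross(W[i-1],W[i]);P.append(h[:2]/h[2])
    P=np.array(P);e=np.roll(P,-1,0)-P
    print('ctr',P.mean(0).round(4),'len',np.linalg.norm(e,axis=1).round(4),'ang',np.degrees(np.arctan2(e[:,1],e[:,0])).round(1));return P
E
python3 - <<'E'
from edge import *
st();c=grab('wrist','w4.png')
P=quad(c,[[0.5768, 0.2069], [0.5666, 0.1048], [0.4668, 0.1159], [0.4766, 0.2157]],.068)
u=P[0]-P[3];u/=np.linalg.norm(u);v=np.array([-u[1],u[0]]);m=P.mean(0)
for s in(1,-1):quad(c,[m+u*.068+v*.068,m+u*.068-v*.068,m-u*.068-v*.068,m-u*.068+v*.068],.068,.007,s)
E
```

```text
t 4.5 [0.4818 0.1363 0.1726] [ 1.7997e+02 -1.4000e-01  1.9290e+01] F [ 0.7  0.8 -0.9] M [ 0.03 -0.06 -0.01] g 0.352 0.0 q [ 2. 19. 96.  0. 65. 73.]
ctr [0.5218 0.1609] len [0.1003 0.1001 0.1002 0.1002] ang [-95.7 174.3  84.4  -5.7]
ctr [0.5217 0.1608] len [0.136  0.1377 0.1359 0.135 ] ang [-95.5 174.3  83.4  -5.7]
ctr [0.5241 0.1593] len [0.1412 0.1357 0.1303 0.1432] ang [-94.7 168.2  89.   -6.9]
```

The plate now reads 100.2 mm on every side, so it is level. Housing centre (0.5218, 0.1608), yaw −5.6°, keyway yaw about +1°. On to the shaft.

{"name": "move_arm", "arguments": {"series": [[-0.01, 0.03, -0.028, 0, 0, 0, 0.06], [-0.03, 0.075, -0.028, 0, 0, 0, 0.06], [-0.05, 0.12, -0.028, 0, 0, 0, 0.06], [-0.07, 0.165, -0.028, 0, 0, 0, 0.06], [-0.09, 0.21, -0.028, 0, 0, 0, 0.06], [-0.11, 0.255, -0.028, 0, 0, 0, 0.06], [-0.13, 0.3, -0.028, 0, 0, 0, 0.06], [-0.143, 0.322, -0.028, 0, 0, 0, 0.06]]}}

```text
t: 5.35
tcp_pos: [0.4531, -0.2185, 0.1973]
ee_rot: [-179.9, 0.1, 19.1]
ft_force: [0.5, 0.4, -0.2]
grip_width: 0.705
finger_force: 0.0
```

Run:
```python
from h import *
st();c=grab('wrist')
import pickle;pickle.dump(c,open('w5.pkl','wb'))
x,y=proj(c,[.491,-.202,.09]).astype(int)
x0=max(x-100,0);y0=max(y-75,0);print(x,y,x0,y0)
w=c['frame'][y0:y0+150,x0:x0+200,::-1]
cv2.imwrite('pics/w5.png',cv2.resize(cv2.convertScaleAbs(w,alpha=1.3),None,fx=4,fy=4,interpolation=cv2.INTER_CUBIC))
```

```text
t 5.35 [ 0.4531 -0.2185  0.1973] [-1.7991e+02  8.0000e-02  1.9150e+01] F [ 0.5  0.4 -0.2] M [-0.02  0.06  0.03] g 0.705 0.0 q [-39.  18.  94.  -0.  69.  32.]
267 153 167 78
```

View pics/w5.png

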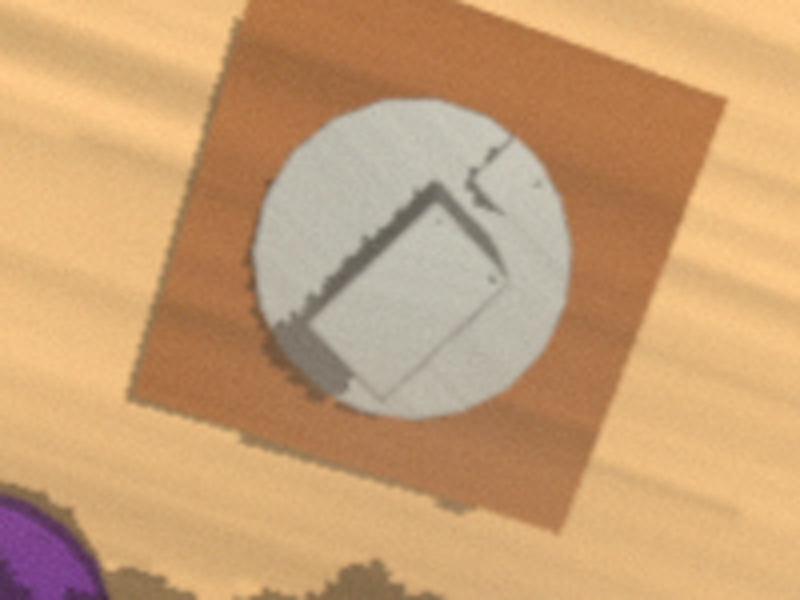

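The collar is centred at about (412,258). The tang's top face has corners (437,195), (505,280), (383,400) and (310,322), and the pip is at the upper right near (515,175).

Run:
```python
from h import *
import pickle;c=pickle.load(open('w5.pkl','rb'))
q=lambda u,v:(167+u/4,78+v/4)
P=np.array([onz(c,*q(*p),.118) for p in [(437,197),(506,281),(383,401),(310,322)]])[:,:2];e=np.roll(P,-1,0)-P
print(P.mean(0),np.linalg.norm(e,axis=1).round(4),np.degrees(np.arctan2(e[:,1],e[:,0])).round(1))
k=onz(c,*q(412,258),.07);print(k,onz(c,*q(515,175),.075)-k)
p=P.mean(0)
yaw=np.degrees(np.arctan2(*(e[1]*-1+e[3])[::-1]));print(yaw)
for z in(.16,.101):to([*k[:2],z],yaw);to([*p,z],yaw)
```

```text
[ 0.49570094 -0.2021939 ] [0.0153 0.0248 0.0155 0.0252] [-120.7  153.8   61.1  -26.8]
[ 0.49630174 -0.20194375  0.07      ] [ 0.01930518 -0.01170737  0.005     ]
-26.53545339516072
shift [ 0.0474 -0.0031  0.0372] turn [-0.    0.13 45.6 ] dist 0.06
shift [ 0.0467 -0.0031  0.0372] turn [-0.    0.13 45.6 ] dist 0.06
shift [ 0.0475 -0.0031  0.0962] turn [-0.    0.13 45.6 ] dist 0.107
shift [ 0.0468 -0.003   0.0962] turn [-0.    0.13 45.6 ] dist 0.107
```

{"name": "move_arm", "arguments": {"series": [[0.015, 0, 0, 0, 0, 8, 0.05], [0.03, -0.001, 0.01, 0, 0, 16, 0.05], [0.047, -0.003, 0.02, 0, 0, 24, 0.05], [0.047, -0.003, 0.03, 0, 0, 32, 0.05], [0.047, -0.003, 0.04, 0, 0, 40, 0.05], [0.047, -0.003, 0.05, 0, 0, 47, 0.05], [0.047, -0.003, 0.05, 0, 0, 47, 0.05]]}}

```text
t: 6.1
tcp_pos: [0.4964, -0.1959, 0.1464]
ee_rot: [-180.0, 0.3, -27.8]
ft_force: [-0.7, -0.1, -0.4]
grip_width: 0.585
finger_force: 0.0
```

Run:
```python
from h import *
st();to([.496,-.202,.093],-28)
grab('wrist','w6.png')
```

```text
t 6.1 [ 0.4964 -0.1959  0.1464] [-179.96    0.27  -27.75] F [-0.7 -0.1 -0.4] M [-0.01  0.04 -0.04] g 0.585 0.0 q [-34.  25.  92.   0.  64.  84.]
shift [0.0027 0.0056 0.0534] turn [-0.04  0.28  0.25] dist 0.054
```

View pics/w6.png

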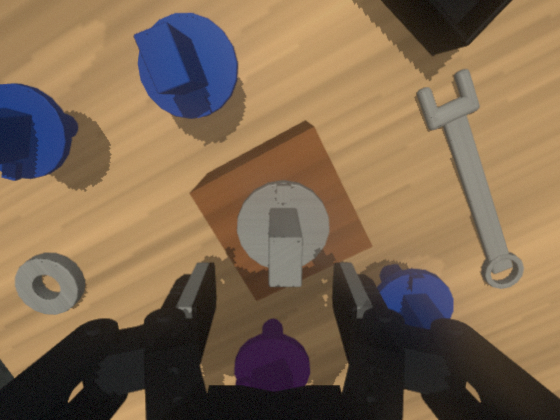

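The tang is centred at u≈285 between the fingers, whose middle is at about 275, so I need about +5 mm along tool y. The pip at (284,183) is on the tool's +x side.

{"name": "move_arm", "arguments": {"series": [[0.003, 0.0055, 0.005, 0, 0, 0, 0.05], [0.003, 0.0055, 0.03, 0, 0, 0, 0.05], [0.003, 0.0055, 0.053, 0, 0, 0, 0.05], [0.003, 0.0055, 0.053, 0, 0, 0, 0.05], [0.003, 0.0055, 0.053, 0, 0, 0, 0.0], [0.003, 0.0055, 0.053, 0, 0, 0, 0.0], [0.003, 0.0055, 0.053, 0, 0, 0, 0.0], [0.003, 0.0055, 0.053, 0, 0, 0, 0.0]], "grip_force": 80}}

```text
t: 6.95
tcp_pos: [0.4974, -0.2033, 0.0975]
ee_rot: [180.0, -0.2, -27.7]
ft_force: [-0.1, 0.7, 6.3]
grip_width: 0.172
finger_force: 79.0
```

Run:
```python
from h import *
st()
```

```text
t 6.95 [ 0.4974 -0.2033  0.0975] [ 1.7997e+02 -1.7000e-01 -2.7680e+01] F [-0.1  0.7  6.3] M [-0.08  0.1   0.02] g 0.172 79.0 q [-35.  29.  94.  -0.  57.  83.]
```

{"name": "move_arm", "arguments": {"series": [[0, 0, -0.01, 0, 0, 0, 0], [0, 0, -0.03, 0, 0, 0, 0], [0, 0, -0.06, 0, 0, 0, 0], [0, 0, -0.09, 0, 0, 0, 0], [0, 0, -0.105, 0, 0, 0, 0], [0, 0, -0.105, 0, 0, 0, 0]]}}

```text
t: 7.55
tcp_pos: [0.4972, -0.203, 0.2034]
ee_rot: [180.0, -0.2, -27.7]
ft_force: [0.2, -0.9, -3.9]
grip_width: 0.177
finger_force: 78.5
```

Run:
```python
from h import *
st();c=grab('wrist','w7.png');to([.5218,.1608,.20],1)
```

```text
t 7.55 [ 0.4972 -0.203   0.2034] [179.98  -0.21 -27.69] F [ 0.2 -0.9 -3.9] M [-0.06 -0.06  0.02] g 0.177 78.5 q [-35.  21.  88.   0.  71.  83.]
shift [-0.1467 -0.3335  0.0014] turn [ 1.00e-02 -4.00e-02 -2.87e+01] dist 0.364
```

View pics/w7.png

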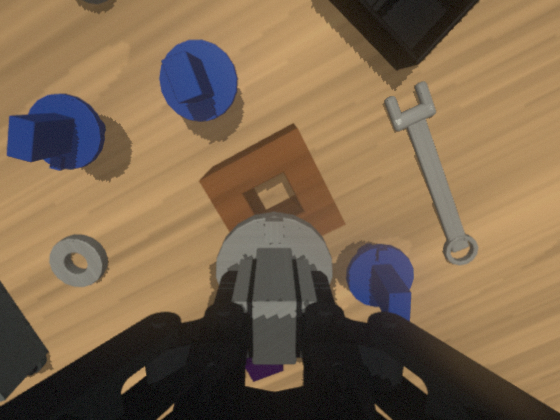

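The shaft is held upright in the jaws (−3.9 N ≈ 0.4 kg), with the pip facing away from the gripper at (277,216). Next: the collar's offset in the hand, then carry it over.

{"name": "move_arm", "arguments": {"series": [[-0.015, -0.035, 0, 0, 0, -4, 0], [-0.032, -0.075, 0, 0, 0, -8, 0], [-0.05, -0.115, 0, 0, 0, -12, 0], [-0.07, -0.16, 0, 0, 0, -16, 0], [-0.09, -0.2, 0, 0, 0, -20, 0], [-0.11, -0.245, 0, 0, 0, -24, 0], [-0.127, -0.29, 0, 0, 0, -28, 0], [-0.145, -0.333, 0, 0, 0, -28.7, 0]]}}

```text
t: 8.4
tcp_pos: [0.5224, 0.1615, 0.1996]
ee_rot: [180.0, 0.2, 1.1]
ft_force: [0.4, -0.5, -4.4]
grip_width: 0.176
finger_force: 79.0
```

Run:
```python
from h import *
c=grab('wrist','w8.png');s=st();to([.5218,.1608,.20],1)
M=R.from_euler('xyz',s['ee_rot'],degrees=True);g=cv2.cvtColor(c['frame'],cv2.COLOR_RGB2HSV)
z=s['tcp_pos'][2]-.0275
# collar arc: edge search radially from guess centre
tl=lambda a,b:s['tcp_pos']+M.apply([a,b,.0275])
G=cv2.cvtColor(c['frame'],cv2.COLOR_RGB2GRAY).astype(np.float32);pts=[]
for t in np.radians(np.arange(-65,66,3)):
    r=np.linspace(.022,.033,60);P=np.array([proj(c,tl(k*np.cos(t),k*np.sin(t))) for k in r],np.float32)
    v=cv2.GaussianBlur(cv2.remap(G,P[:,:1].T.copy(),P[:,1:].T.copy(),1),(9,1),0).ravel();i=np.argmax(abs(np.gradient(v)));pts.append([r[i]*np.cos(t),r[i]*np.sin(t)])
pts=np.array(pts)
from scipy.optimize import least_squares
o=least_squares(lambda p:np.hypot(pts[:,0]-p[0],pts[:,1]-p[1])-.028,[0,0],loss='soft_l1',f_scale=.0005);print('collar in tool',o.x.round(4),abs(o.fun).mean().round(5))
```

```text
t 8.45 [0.5219 0.1675 0.1996] [-1.7981e+02  1.4000e-01  1.3300e+00] F [-5.7  6.3 -5. ] M [0.41 0.49 0.06] g 0.178 79.9 q [ 5. 23. 86.  0. 71. 94.]
shift [-0.0003  0.0067 -0.0004] turn [-0.19  0.14  0.33] dist 0.007
collar in tool [0.0006 0.0021] 0.00221
```

{"name": "move_arm", "arguments": {"series": [[0, 0, 0, 0, 0, 0, 0], [0, 0, 0, 0, 0, 0, 0], [0, 0, 0, 0, 0, 0, 0]]}}

```text
t: 8.75
tcp_pos: [0.523, 0.1584, 0.2005]
ee_rot: [180.0, 0.1, 0.9]
ft_force: [-0.3, 0.0, -4.3]
grip_width: 0.178
finger_force: 79.9
```

```bash
cat > col.py <<'E'
from h import *
from scipy.optimize import least_squares
def col():
    s=st();c=grab('wrist')
    M=R.from_euler('xyz',s['ee_rot'],degrees=True)
    tl=lambda a,b:s['tcp_pos']+M.apply([a,b,.0275])
    G=cv2.cvtColor(c['frame'],cv2.COLOR_RGB2GRAY).astype(np.float32);pts=[]
    for t in np.radians(np.arange(-60,61,3)):
        r=np.linspace(.022,.034,60);P=np.array([proj(c,tl(k*np.cos(t),k*np.sin(t))) for k in r],np.float32)
        v=cv2.GaussianBlur(cv2.remap(G,P[:,:1].T.copy(),P[:,1:].T.copy(),1),(9,1),0).ravel();i=np.argmax(abs(np.gradient(v)));pts.append([r[i]*np.cos(t),r[i]*np.sin(t)])
    pts=np.array(pts);print((np.hypot(*pts.T)*1e3).round(1))
    o=least_squares(lambda p:np.hypot(pts[:,0]-p[0],pts[:,1]-p[1])-.028,[0,0],loss='soft_l1',f_scale=.0003);print('collar in tool',o.x.round(4),abs(o.fun).mean().round(5),'axis',tl(*o.x)[:2].round(4));return c,s
E
python3 - <<'E'
from col import *
c,s=col();cv2.imwrite('pics/w9.png',c['frame'][:,:,::-1]);to([.5218,.1608,.16],1)
E
```

```text
t 8.75 [0.523  0.1584 0.2005] [1.7998e+02 7.0000e-02 9.1000e-01] F [-0.3  0.  -4.3] M [-0.01 -0.08 -0.05] g 0.178 79.9 q [ 5. 23. 86. -0. 71. 94.]
[29.3 29.3 29.9 29.7 30.1 30.5 30.3 30.7 30.9 30.3 30.5 24.6 24.8 30.7
 25.1 29.3 24.8 24.8 22.8 33.2 33.2 22.8 23.  27.3 27.3 25.3 25.5 25.7
 25.9 27.5 27.5 27.7 27.7 27.9 27.7 27.7 27.7 27.7 27.7 33.  31.6]
collar in tool [ 0.0005 -0.0015] 0.00204 axis [0.5235 0.1599]
shift [-0.0012 -0.0025  0.0407] turn [ 0.01  0.05 -0.1 ] dist 0.041
```

View pics/w9.png

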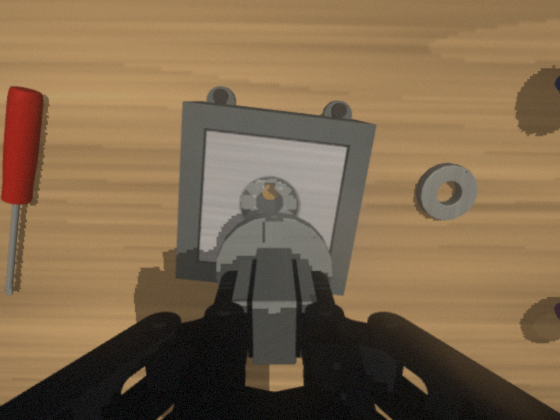

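The shaft hangs over the housing, with the collar's front arc at (217–331, ~265) and its centre u≈274 on the jaw centre line. The bore is visible at (268,198). I'll fit the collar in the hand from the w7 picture, where the background is plain wood.

Run:
```python
from h import *
from scipy.optimize import least_squares
c=grab('wrist');s=arm.get_state();M=R.from_euler('xyz',s['ee_rot'],degrees=True).as_matrix()
T=np.eye(4);T[:3,:3]=M;T[:3,3]=s['tcp_pos'];c['pose']=np.linalg.inv(T)@c['pose'];print(c['pose'][:3,3])
c['frame']=cv2.imread('pics/w7.png')[:,:,::-1].copy()
h=cv2.cvtColor(c['frame'],cv2.COLOR_RGB2HSV);S=h[...,1].astype(np.float32)
ctr=np.array([274,265.]);pts=[]
for a in np.radians(np.arange(185,356,3)):
    r=np.arange(35,70,.25);X=(ctr+r[:,None]*[np.cos(a),np.sin(a)]).astype(np.float32)
    v=cv2.GaussianBlur(cv2.remap(S,X[:,:1].T.copy(),X[:,1:].T.copy(),1),(9,1),0).ravel();i=np.argmax(np.gradient(v));
    if np.gradient(v)[i]>2: pts.append(X[i])
pts=np.array(pts);print(len(pts),pts[::8].round(0).tolist())
def res(p):
    o=[]
    for u in pts:
        q=onz(c,*u,p[2]);o.append(np.hypot(q[0]-p[0],q[1]-p[1])-.028)
    return np.array(o)*1e3
o=least_squares(res,[0,0,.03],loss='soft_l1',f_scale=.3);print(o.x.round(4),abs(o.fun).mean())
o=least_squares(lambda p:res([*p,.0275]),[0,0],loss='soft_l1',f_scale=.3);print(o.x.round(4),abs(o.fun).mean())
```

```text
[ 0.07552271  0.00104208 -0.12839746]
57 [[216.0, 260.0], [225.0, 238.0], [241.0, 221.0], [262.0, 213.0], [284.0, 213.0], [305.0, 221.0], [322.0, 236.0], [331.0, 258.0]]
[-0.0038  0.0011  0.037 ] 0.16417207681349827
[-0.0011  0.0012] 0.45926855053087134
```

{"name": "move_arm", "arguments": {"series": [[0, -0.0025, 0.01, 0, 0, 0, 0], [0, -0.0025, 0.03, 0, 0, 0, 0], [0, -0.0025, 0.042, 0, 0, 0, 0], [0, -0.0025, 0.048, 0, 0, 0, 0], [0, -0.0025, 0.054, 0, 0, 0, 0], [0, -0.0025, 0.058, 0, 0, 0, 0], [0, -0.0025, 0.058, 0, 0, 0, 0]]}}

```text
t: 9.55
tcp_pos: [0.523, 0.162, 0.1429]
ee_rot: [180.0, 0.0, 1.0]
ft_force: [-0.7, -0.6, -4.8]
grip_width: 0.177
finger_force: 79.9
```

Run:
```python
from h import *
st()
```

```text
t 9.55 [0.523  0.162  0.1429] [1.8e+02 2.0e-02 1.0e+00] F [-0.7 -0.6 -4.8] M [ 0.01 -0.02 -0.  ] g 0.177 79.9 q [ 5. 26. 90. -0. 64. 94.]
```

{"name": "move_arm", "arguments": {"series": [[0, 0, 0.004, 0, 0, 0, 0], [0, 0, 0.008, 0, 0, 0, 0], [0, 0, 0.011, 0, 0, 0, 0], [0, 0, 0.013, 0, 0, 0, 0], [0, 0, 0.013, 0, 0, 0, 0]]}}

```text
t: 10.05
tcp_pos: [0.5232, 0.1619, 0.1299]
ee_rot: [-180.0, -0.0, 1.0]
ft_force: [2.2, 0.4, -4.7]
grip_width: 0.18
finger_force: 79.8
```

Run:
```python
from h import *
st()
```

```text
t 10.05 [0.5232 0.1619 0.1299] [-1.8e+02 -1.0e-02  9.9e-01] F [ 2.2  0.4 -4.7] M [-0.01 -0.29  0.  ] g 0.18 79.8 q [ 5. 27. 90. -0. 62. 94.]
```

{"name": "move_arm", "arguments": {"series": [[0.001, 0, 0.002, 0, 0, 0, 0], [0.001, 0, 0.004, 0, 0, 0, 0], [0.001, 0, 0.006, 0, 0, 0, 0], [0.001, 0, 0.008, 0, 0, 0, 0], [0.001, 0, 0.008, 0, 0, 0, 0]]}}

```text
t: 10.55
tcp_pos: [0.5239, 0.162, 0.1218]
ee_rot: [180.0, 0.0, 1.0]
ft_force: [1.0, 0.4, -4.1]
grip_width: 0.174
finger_force: 79.8
```

Run:
```python
from h import *
st()
```

```text
t 10.55 [0.5239 0.162  0.1218] [1.8e+02 4.0e-02 1.0e+00] F [ 1.   0.4 -4.1] M [-0.07  0.05 -0.01] g 0.174 79.8 q [ 5. 28. 91.  0. 61. 94.]
```

The key slipped in with no axial force, so I'll continue down to the plunger and then home.

{"name": "move_arm", "arguments": {"series": [[0.0005, 0, 0.004, 0, 0, 0, 0], [0.0005, 0, 0.008, 0, 0, 0, 0], [0.0005, 0, 0.011, 0, 0, 0, 0], [0.0005, 0, 0.013, 0, 0, 0, 0], [0.0005, 0, 0.015, 0, 0, 0, 0], [0.0005, 0, 0.016, 0, 0, 0, 0], [0.0005, 0, 0.017, 0, 0, 0, 0], [0.0005, 0, 0.017, 0, 0, 0, 0]]}}

```text
t: 11.35
tcp_pos: [0.5247, 0.162, 0.1055]
ee_rot: [180.0, -0.0, 1.0]
ft_force: [-3.3, -0.5, 5.8]
grip_width: 0.173
finger_force: 81.2
```

Run:
```python
from h import *
st()
```

```text
t 11.35 [0.5247 0.162  0.1055] [ 1.8e+02 -3.0e-02  1.0e+00] F [-3.3 -0.5  5.8] M [-0.14  0.64  0.03] g 0.173 81.2 q [ 5. 29. 91. -0. 59. 94.]
```

{"name": "move_arm", "arguments": {"series": [[-0.001, 0, 0.001, 0, 0, 0, 0], [-0.001, 0, 0.002, 0, 0, 0, 0], [-0.001, 0, 0.003, 0, 0, 0, 0], [-0.001, 0, 0.003, 0, 0, 0, 0]], "grip_force": 110}}

```text
t: 11.75
tcp_pos: [0.5244, 0.162, 0.1036]
ee_rot: [-180.0, -0.2, 1.0]
ft_force: [-3.7, -0.5, 10.8]
grip_width: 0.17
finger_force: 108.4
```

Run:
```python
from h import *
st()
```

```text
t 11.75 [0.5244 0.162  0.1036] [-1.8e+02 -1.5e-01  1.0e+00] F [-3.7 -0.5 10.8] M [-0.21  0.73  0.01] g 0.17 108.4 q [ 5. 29. 92. -0. 59. 94.]
```

{"name": "move_arm", "arguments": {"series": [[-0.001, 0, 0.001, 0, 0, 0, 0], [-0.001, 0, 0.002, 0, 0, 0, 0], [-0.001, 0, 0.002, 0, 0, 0, 0], [-0.001, 0, 0.002, 0, 0, 0, 0]]}}

```text
t: 12.15
tcp_pos: [0.5243, 0.1621, 0.1035]
ee_rot: [-180.0, -0.3, 1.0]
ft_force: [-6.0, -1.7, 25.6]
grip_width: 0.172
finger_force: 110.7
```

Run:
```python
from h import *
st()
```

```text
t 12.15 [0.5243 0.1621 0.1035] [-179.99   -0.34    1.01] F [-6.  -1.7 25.6] M [-0.4   1.22 -0.05] g 0.172 110.7 q [ 5. 29. 92. -0. 58. 94.]
```

{"name": "move_arm", "arguments": {"series": [[-0.0005, 0, 0, 0, 0, 0, 0], [-0.0005, 0, 0, 0, 0, 0, 0], [-0.0005, 0, 0, 0, 0, 0, 0], [-0.0005, 0, 0, 0, 0, 0, 0]]}}

```text
t: 12.55
tcp_pos: [0.5243, 0.1621, 0.1035]
ee_rot: [-180.0, -0.4, 1.0]
ft_force: [-2.9, -0.4, 23.9]
grip_width: 0.171
finger_force: 110.0
```

Run:
```python
from h import *
s=st()
if s['ft_force'][2]>12 and abs(s['tcp_pos'][2]-.1035)<.001: print(arm.sign_off())
```

```text
t 12.55 [0.5243 0.1621 0.1035] [-179.99   -0.42    1.01] F [-2.9 -0.4 23.9] M [-0.37  0.8  -0.05] g 0.171 110.0 q [ 5. 29. 92. -0. 58. 94.]
the job is handed in; nothing more can be done
None
```

I handed the job in at 12.6 s: the plate is pressed flush, the shaft's key went into the keyway, and the arm still holds the shaft, pushing it home at about 24 N. It stopped at the height worked out for the collar on the plate; I judged that from position and force, without a last picture.

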